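# Set the sharpener's hole dial to the thick pencil

### The arm

A 6-joint arm with a two-finger parallel gripper is mounted at the origin on the work surface. World frame = base frame: x ahead of the robot, y to its left, z up, the work surface at z = 0. Lengths are in m, angles in rad, forces in N, time in s.
With the tool pointing down it reaches from about 0.35 to 0.95 m from the base axis. Payload 17.4 kg.
Tool frame: the origin (TCP) lies on the front face of the gripper's body, between the roots of the fingers; the fingertips stand 84 mm ahead of it and the grasp point (between the pads) lies 65 mm ahead of it; z points along the fingers, x is the direction in which the jaws open and shut, and the axes are right-handed (so a half turn about z gives the same grasp; the last joint's range is limited). The gripper opens to 93 mm and grips with 3 to 60 N. Pads are 15 mm wide; open, the fingers measure 128 mm over their backs; the gripper's body (75 mm by 188 mm) begins 65 mm behind the grasp point.
Start: joints at [-1.32, 0.116, 1.442, -0, 1.584, -0.038], TCP at [0.192, -0.647, 0.303] pointing down, gripper open.
Joint ranges: [-2.83, 2.83], [-0.83, 2.19], [0.07, 2.5], [-1.14, 4.28], [0.01, 3], [-2.97, 2.97]. Speed limits (rad/s): [1.89, 1.89, 2.22, 3.14, 3.14, 3.14].

### API

Orientations are given as a rotation vector (axis times angle).
In Python, from rig import status, get_image, sign_off gives the robot as it stands. The module is installed in compiled form; this text tells all that it offers.
- The arm moves only by the tool move_arm, never from a script. Its argument "deltas" is a list of rows, each an object with "delta_rot": the turn, a rotation vector about the tool's x, y, z in degrees, a list of three; "dp": the shift along the tool's x, y, z in units of 25 mm (1.0 is 25 mm), a list of three; "jaw": the gripper's target within -1 to 1 (fully open at 1, half-way at 0, shut at -1). A call has 1 to 12 rows; each row shifts and turns the commanded pose from where the row before left it, along the tool's axes as they then stand; what a row does not reach is not made up. A row lasts 1/8 s, in which the tool goes at most 62.5 mm and 10.7 degrees, less where a joint would pass 70% of its speed; a pose out of reach is approached as far as the arm can. A call is refused whole if a number of a shift passes 1 or a number of a turn 10.7, either way. A call with a gripper value outside its range is refused whole. The fingers move at their own pace and stop on an object; "squeeze" is the grip in N (left out, the last holds). Time passes only in rows, so rows that do not move let the fingers close. It gives the time, the measured TCP pose, the force and the opening at its end, in the units of the state.
- status.observe(): the state, without advancing time (a new reading comes with each control period).
- get_image(name): name is "scene" or "top"; returns a dict with "frame" (400x640x3 uint8, red, green, blue), "range_z" (400x640 float32, m along the optical axis (not along the pixel's ray), 0 where there is no reading), "fovy" (degrees; the focal length in pixels is half the picture's height over the tangent of half this angle, whatever the lens; pixels are square), "cx", "cy" (the principal point, pixels), "R" (3x3) and "t" (3): a world point X has camera coordinates R X + t. Camera axes: x right, y down, z forward; pixel columns grow to the right and rows downward; lengths in m; the calibration is good to about 2 mm. A picture is of the moment at which its call begins.
- sign_off(): hands the job in, once; it reports no verdict.
The state is a dict: "t": time; "joint_pos": joint angles; "qvel": joint speeds; "joint_efforts": joint torques, N m; "tool_pos": TCP position; "orientation": TCP orientation; "ft_force": force on the tool from outside, world axes, zero at the start; "wrist_torque": the same for the moment, N m; "grip_width": finger opening in m.
Only numpy, scipy, OpenCV 4.12 (cv2) and the standard library are available. Lean on these libraries where they do the work, as an engineer would, in place of code of your own. Each camera call takes 0.05 s, during which the arm holds its last target.

### The job

The next pencil to sharpen is the thick one: with a fingertip on its knurled rim, roll the sharpener's hole dial round, click by click, until the largest hole has clicked in at the bottom, at the small index mark in line with the cutter, then take the finger away. Press lightly and do not pinch or squeeze the dial. Leave the crank and everything else on the bench where it is.

Things in the scene. Friction and masses are not known exactly. Their poses are not given: they have to be found in the camera images.
- sharpener: Chrome hand-crank pencil sharpener screwed to the bench (cannot move), 150 mm long, 86 wide, 133 high. Origin: under its middle, on the bench top; x axis level, out of the front where the hole dial is (roughly away from the robot), z up. Behind the dial: its seat, a 48 mm disc with its top at 127 mm, then the 66 mm shavings drum along x, its top at 118 mm. The crank is at the rear
- dial (a joint): Knurled hole dial, an upright disc 60 mm in diameter, 10 mm thick, turning endlessly about the sharpener's x axis, 103 mm above the bench. Rad; clicks in at multiples of 1.047; 0 or 6.283 = largest hole at the bottom; starts at (or falling into) one of the other five clicks. Grows counter-clockwise as seen facing the dial: the top of the rim then moves to the sharpener's -y
- rim_top (a point): Fixed point at the top of the dial's rim, mid thickness, 43 mm ahead of the origin, 133 mm up; open from above: press here, stroke along the sharpener's y. A sprung ball holds each click: 2 N along the rim leaves it; past half-way (16 mm of rim) it pulls the dial on into the next click, short of that back. Damped, does not spin on
- largest_hole (a point): Centre of the largest (16 mm) of the dial's six holes, on the front face; turns with the dial. The others are 9.5 to 6.5 mm, 60 degrees apart on a circle of 18 mm radius
- feed (a point): Fixed point on the front face plane at the bottom of the circle of holes, in line with the cutter (18 mm below the dial's axis, above a small black index mark); the hole that stands here is the one in use
- crank_knob (a point): Middle of the wooden knob (22 mm diameter, 34 mm long) of the sharpener's crank, which hangs at the rear, 58 mm from its axis; not to be turned
- thick_pencil: Thick pencil lying near the front of the sharpener, 13 mm thick, 162 mm long along its x; origin on its underside 80 mm from the blunt end. To be left alone
- pencil_cup: Steel cup with pencils, 72 mm diameter, 95 mm high (pencils to 170 mm); origin centre of the underside. To be left alone
- tape_roll: Paper tape roll lying flat, 86 mm diameter, 24 mm high; origin centre of the underside. To be left alone
- eraser: Eraser lying flat, 45 x 22 x 13 mm; origin centre of the underside. To be left alone
- green_bottle: Green glass bottle, 72 mm diameter, 250 mm high; origin centre of the underside. To be left alone
- jug: White plastic jug with cap and handle, 85 x 110 x 223 mm; origin centre of the underside. To be left alone
- canister: Steel canister with knobbed lid, 109 mm diameter, 153 mm high; origin centre of the underside. To be left alone
Not all that is in view belongs to the job. What is shaped like the sharpener but blue or turquoise is not meant.

How it is judged:
On the way, in this order (a step that is already met when the one before it is completed fails the run):
1. a finger touches the dial (contact force between the fingers and dial above 0.3 N), for 0.02 s.
2. the largest hole comes to the feed (distance between largest_hole and feed below 0.0025 m), for 0.2 s.
At the end, for the whole second after the job is handed in: The dial rests in its click with the centre of the largest hole within 2.5 mm of the feed point (about 9 degrees), released and still (distance between largest_hole and feed below 0.0025 m and velocity of joint dial between -0.1 and 0.1 rad/s); the robot touches nothing.
It fails at once if the dial is pressed hard or squeezed (over 30 N) (contact force between the fingers and dial above 30 N).
It fails at once if the crank is turned by more than 20 mm at its knob (distance of crank_knob from where it was at the start of the episode above 0.02 m).
It fails at once if something else on the bench is pushed, lifted or carried (more than 25 mm) (distance of any of thick_pencil, pencil_cup, tape_roll, eraser, green_bottle, jug, canister from where it was at the start of the episode above 0.025 m).
It also fails if it takes over 48 s, if anything falls off the work surface, if the arm or the gripper's body presses on something with over 40 N, if the wrist force passes 120 N, or if a joint passes its speed limit or range.

## Working session

There is one attempt and no reset: what is moved stays moved. The work goes in short steps, Python scripts to look and compute and a tool call to move; the robot and the scene stay as the last step left them, time stands still between calls to the robot, and variables do not carry over. Pictures are saved under pics/ and viewed, and the job is handed in when it is done.

Besides the shell and the picture viewer there is one more tool, called after "Request:" in YAML: its name, and indented under it one key for each argument. move_arm: Moves the arm, as the interface text tells. Its arguments: {"type":"object","properties":{"deltas":{"type":"array"},"squeeze":{"type":"number"}},"required":["deltas"]}

```bash
mkdir -p pics; python3 - <<'E'
from rig import status, get_image
import cv2,numpy as np
print(status.observe())
for n in("scene","top"):
    g=get_image(n); cv2.imwrite(f"pics/{n}0.png",g["frame"][:,:,::-1]); np.savez(f"{n}0.npz",**g)
    print(n,g["fovy"],g["cx"],g["cy"],g["R"],g["t"], -g["R"].T@g["t"])
E
```

```text
{'t': 0.0, 'joint_pos': array([-1.31982096e+00,  1.16466961e-01,  1.44228720e+00, -4.99500181e-05,
        1.58398936e+00, -3.77994196e-02]), 'qvel': array([-0.000336  , -0.00080409, -0.00107116, -0.00063131, -0.00033937,
        0.00014753]), 'joint_efforts': array([-3.83341512e-05, -7.21264815e+01, -6.22613597e+01,  7.79510359e-02,
        2.37335911e-02, -1.05971642e-04]), 'tool_pos': array([ 0.19217777, -0.64694416,  0.30200433]), 'orientation': array([-2.51741165e+00,  1.87828257e+00,  1.45597308e-03]), 'ft_force': array([-0.27265689,  0.2551113 , -0.35686081]), 'wrist_torque': array([ 0.02419347, -0.0198063 ,  0.01255653]), 'grip_width': 0.09311065200462702}
scene 53.49728742322939 316.6492557132706 194.77436469472266 [[-0.23913251  0.97096144  0.00703766]
 [ 0.83622324  0.20962157 -0.50674401]
 [-0.49350414 -0.11529391 -0.86206785]] [ 0.11501172 -0.37899848  1.63078811] [1.14923107 0.15579425 1.21298537]
top 51.50668104937399 331.9015094509221 197.76118273906178 [[-1.50580601e-02 -9.99881513e-01 -3.19602264e-03]
 [-9.85693998e-01  1.53808871e-02 -1.67841503e-01]
 [ 1.67870774e-01  6.22932895e-04 -9.85808813e-01]] [0.02108117 0.52768414 1.14244172] [0.32866996 0.01225076 1.21486379]
```

View pics/scene0.png

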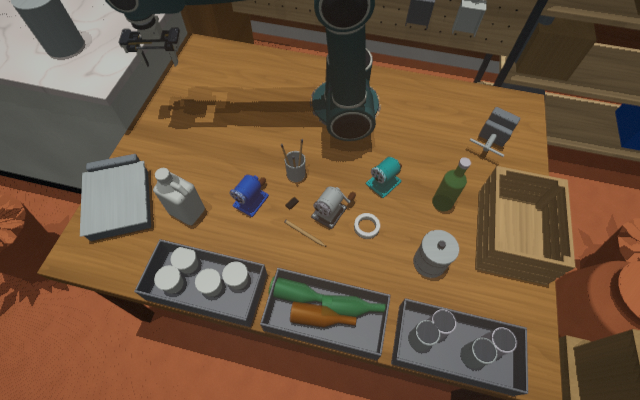

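View pics/top0.png

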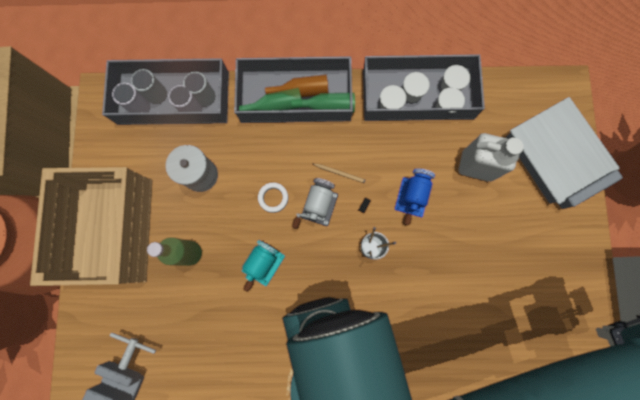

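```bash
python3 - <<'E'
import cv2,numpy as np
s=cv2.imread("pics/scene0.png")[170:240,285:375]; t=cv2.imread("pics/top0.png")[160:240,275:375]
cv2.imwrite("pics/s_z.png",cv2.resize(s,None,fx=8,fy=8,interpolation=cv2.INTER_CUBIC))
cv2.imwrite("pics/t_z.png",cv2.resize(t,None,fx=7,fy=7,interpolation=cv2.INTER_CUBIC))
E
```

```text
(no output)
```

View pics/s_z.png

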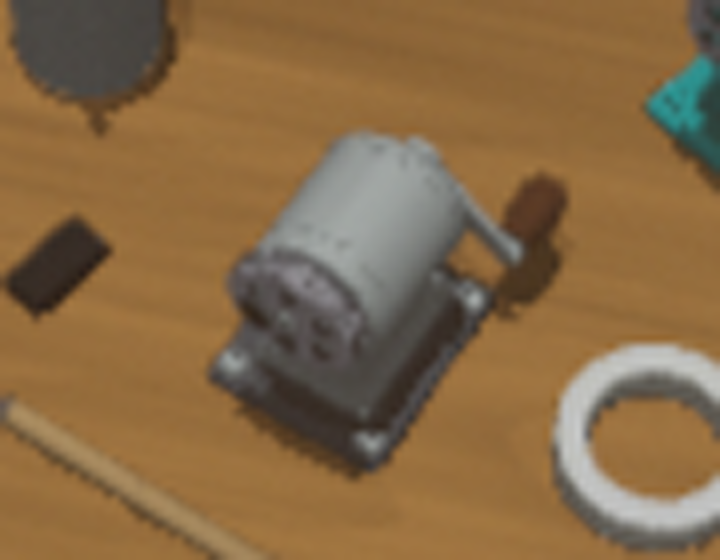

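View pics/t_z.png

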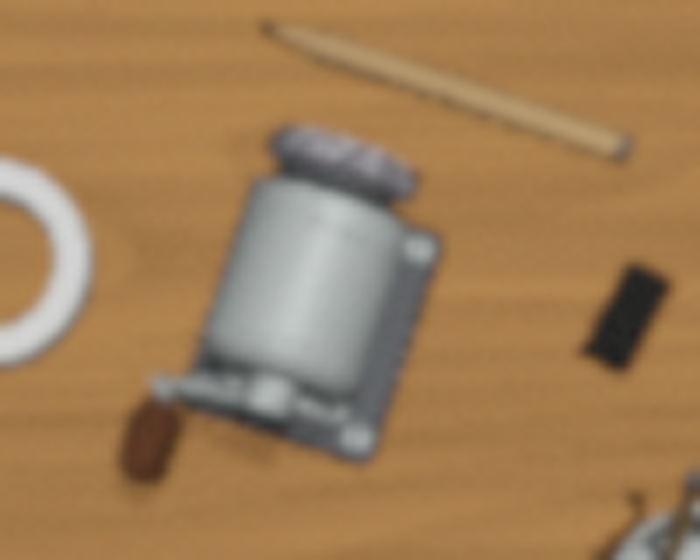

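```bash
cat > h.py <<'E'
import numpy as np,cv2
def K(g):
    f=g["frame"].shape[0]/2/np.tan(np.radians(float(g["fovy"]))/2); return f,float(g["cx"]),float(g["cy"])
def cloud(g,u,v):
    f,cx,cy=K(g); z=g["range_z"][v,u]
    p=np.stack([(u-cx)/f*z,(v-cy)/f*z,z],-1); return (p-g["t"])@g["R"]
def ray(g,u,v,z):
    f,cx,cy=K(g); d=g["R"].T@np.array([(u-cx)/f,(v-cy)/f,1]); c=-g["R"].T@g["t"]; return c+d*(z-c[2])/d[2]
def proj(g,X):
    f,cx,cy=K(g); c=np.asarray(X)@g["R"].T+g["t"]; return np.stack([cx+f*c[...,0]/c[...,2],cy+f*c[...,1]/c[...,2]],-1)
E
python3 - <<'E'
from h import *
for n,(u0,u1,v0,v1) in {"top":(290,345,170,230),"scene":(308,345,180,235)}.items():
    g=np.load(n+"0.npz"); uu,vv=np.meshgrid(np.arange(u0,u1),np.arange(v0,v1)); uu=uu.ravel();vv=vv.ravel()
    P=cloud(g,uu,vv); print(n,(g["range_z"][vv,uu]==0).sum())
    for a,b in((.06,.09),(.09,.105),(.105,.112),(.112,.118),(.118,.124),(.124,.13),(.13,.14)):
        m=(P[:,2]>a)&(P[:,2]<b)
        if m.sum()>2: print(a,b,m.sum(),P[m].mean(0).round(4),P[m].min(0).round(4),P[m].max(0).round(4))
    m=(P[:,2]>.08)
    rect=cv2.minAreaRect((P[m][:,:2]*1000).astype(np.float32)); print(rect)
g=np.load("top0.npz")
# base plate corners and dial ends from zoomed pic (7x, offset 275,160)
for nm,x,y,z in(("dialL",272,140,.103),("dialR",416,185,.103),("drumFL",258,178,.085),("drumFR",400,215,.085),("drumRL",210,360,.085),("drumRR",355,392,.085),("plateFR",440,232,.01),("plateRR",365,462,.01)):
    print(nm,ray(g,275+(x+.5)/7-.5,160+(y+.5)/7-.5,z).round(4))
E
```

```text
top 13
0.06 0.09 58 [0.4793 0.0657 0.0799] [0.4552 0.0126 0.0606] [0.5477 0.1172 0.0898]
0.09 0.105 179 [0.5032 0.0508 0.0985] [0.4642 0.0123 0.09  ] [0.5627 0.0896 0.105 ]
0.105 0.112 187 [0.5148 0.051  0.109 ] [0.4736 0.0067 0.1052] [0.5698 0.0861 0.112 ]
0.112 0.118 296 [0.5157 0.0504 0.1151] [0.478  0.0094 0.112 ] [0.5713 0.0802 0.118 ]
0.118 0.124 75 [0.5353 0.0433 0.1201] [0.4802 0.0121 0.118 ] [0.5698 0.0665 0.1236]
0.124 0.13 46 [0.5568 0.0378 0.1268] [0.546  0.0174 0.124 ] [0.5689 0.0576 0.1299]
0.13 0.14 30 [0.5593 0.0364 0.132 ] [0.5505 0.0228 0.1301] [0.5671 0.052  0.1349]
((450.3138122558594, 49.964054107666016), (81.43248748779297, 241.3437957763672), 88.57997131347656)
scene 3
0.06 0.09 50 [0.532  0.0605 0.0814] [0.4614 0.0128 0.0619] [0.5712 0.0938 0.0899]
0.09 0.105 109 [0.5317 0.0566 0.0989] [0.4651 0.0048 0.0904] [0.5735 0.0892 0.105 ]
0.105 0.112 92 [0.5258 0.0537 0.1092] [0.4752 0.0091 0.1051] [0.5728 0.0852 0.112 ]
0.112 0.118 148 [0.5195 0.049  0.1152] [0.4766 0.0056 0.1121] [0.5725 0.0801 0.118 ]
0.118 0.124 120 [0.5266 0.0465 0.1201] [0.4822 0.0092 0.1181] [0.5712 0.0688 0.124 ]
0.124 0.13 29 [0.5578 0.0378 0.1269] [0.5452 0.0124 0.1243] [0.5691 0.0561 0.13  ]
0.13 0.14 30 [0.5597 0.0338 0.1332] [0.5505 0.0194 0.1304] [0.5678 0.0471 0.1366]
((808.4273071289062, 75.98797607421875), (694.29345703125, 89.56301879882812), 5.829024314880371)
dialL [0.5694 0.0628 0.103 ]
dialR [0.5505 0.0067 0.103 ]
drumFL [0.5579 0.0693 0.085 ]
drumFR [0.5421 0.0132 0.085 ]
drumRL [0.4853 0.0887 0.085 ]
drumRR [0.4718 0.0319 0.085 ]
plateFR [ 0.5487 -0.0035  0.01  ]
plateRR [0.4519 0.0294 0.01  ]
```

```bash
cat >> h.py <<'E'
YAW=np.radians(-18.5); C=np.array([.5600,.0352,.103])
X=np.array([np.cos(YAW),np.sin(YAW),0]);Y=np.array([-X[1],X[0],0]);Z=np.array([0,0,1.])
def face(g,name,n=560,half=.035,off=.005):
    q=np.array([[-half,half],[half,half],[half,-half],[-half,-half]])
    P=C+off*X+q[:,:1]*Y+q[:,1:]*Z
    H=cv2.getPerspectiveTransform(proj(g,P).astype(np.float32),np.float32([[0,0],[n,0],[n,n],[0,n]]))
    im=cv2.warpPerspective(g["frame"][:,:,::-1].copy(),H,(n,n),flags=cv2.INTER_CUBIC)
    im=cv2.convertScaleAbs(im,alpha=1.6)
    s=n/2/half
    cv2.circle(im,(n//2,n//2),int(.030*s),(0,255,0),1)
    for k in range(6):
        a=np.pi/3*k; cv2.circle(im,(int(n/2+.018*s*np.sin(a)),int(n/2+.018*s*np.cos(a))),3,(0,0,255),-1)
    cv2.imwrite(name,im)
E
python3 - <<'E'
from h import *
face(np.load("scene0.npz"),"pics/face0.png")
E
```

```text
(no output)
```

View pics/face0.png

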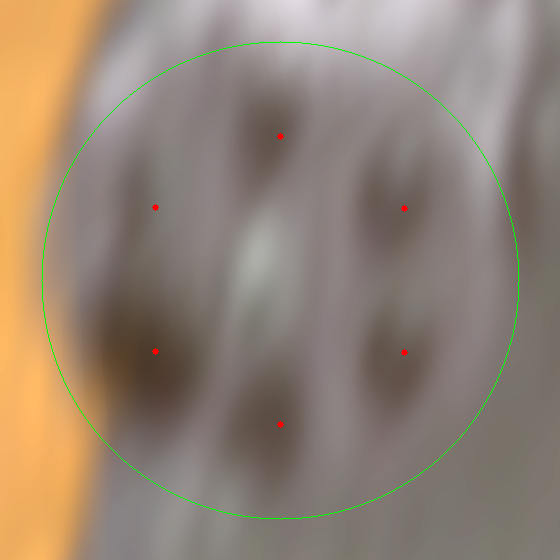

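```bash
cat >> h.py <<'E'
from scipy.spatial.transform import Rotation as Ro
def plan(s,target,jx):
    R=Ro.from_rotvec(s["orientation"]).as_matrix()
    jx=jx if R[:,0]@jx>0 else -jx
    Rt=np.stack([jx,np.cross([0,0,-1.],jx),[0,0,-1.]],1)
    rv=Ro.from_matrix(R.T@Rt).as_rotvec(degrees=True)
    return R, R.T@(target-s["tool_pos"])/.025, rv
E
python3 - <<'E'
from h import *
from rig import status
s=status.observe(); T=C+.008*Y; T[2]=.4
print(T,Y); R,d,rv=plan(s,T,Y); print(R.round(3),d,rv)
print(plan(s,T,-Y)[2], Ro.from_rotvec(s["orientation"]).as_euler('ZYX',degrees=True))
E
```

```text
[0.56253844 0.04278659 0.4       ] [0.31730466 0.94832366 0.        ]
[[ 0.285 -0.959 -0.   ]
 [-0.959 -0.285  0.001]
 [-0.001 -0.    -1.   ]] [-22.23285863 -22.05731299  -3.89159027] [1.42701937e-02 5.79555741e-02 3.50456140e+01]
[1.42701937e-02 5.79555741e-02 3.50456140e+01] [-7.34543810e+01  5.86386425e-02 -1.79996218e+02]
```

Request:
move_arm:
  deltas:
    - {"delta_rot":[0,0,0],"dp":[0,0,-1],"jaw":-1}
    - {"delta_rot":[0,0,0],"dp":[0,0,-1],"jaw":-1}
    - {"delta_rot":[0,0,0],"dp":[0,0,-1],"jaw":-1}
    - {"delta_rot":[0,0,0],"dp":[-1,-1,-1],"jaw":-1}
    - {"delta_rot":[0,0,0],"dp":[-1,-1,0],"jaw":-1}
    - {"delta_rot":[0,0,0],"dp":[-1,-1,0],"jaw":-1}
    - {"delta_rot":[0,0,0],"dp":[-1,-1,0],"jaw":-1}
    - {"delta_rot":[0,0,0],"dp":[-1,-1,0],"jaw":-1}
    - {"delta_rot":[0,0,0],"dp":[-1,-1,0],"jaw":-1}
    - {"delta_rot":[0,0,0],"dp":[-1,-1,0],"jaw":-1}
    - {"delta_rot":[0,0,0],"dp":[-1,-1,0],"jaw":-1}
    - {"delta_rot":[0,0,0],"dp":[-1,-1,0],"jaw":-1}
  squeeze: 5

```text
t: 1.6
tool_pos: [0.3442, -0.3662, 0.4025]
orientation: [-2.518, 1.879, 0.001]
ft_force: [-0.2, 0.8, 0.1]
grip_width: 0.0009
```

Request:
move_arm:
  deltas:
    - {"delta_rot":[0,0,0],"dp":[-1,-1,0],"jaw":-1}
    - {"delta_rot":[0,0,0],"dp":[-1,-1,0],"jaw":-1}
    - {"delta_rot":[0,0,0],"dp":[-1,-1,0],"jaw":-1}
    - {"delta_rot":[0,0,0],"dp":[-1,-1,0],"jaw":-1}
    - {"delta_rot":[0,0,0],"dp":[-1,-1,0],"jaw":-1}
    - {"delta_rot":[0,0,0],"dp":[-1,-1,0],"jaw":-1}
    - {"delta_rot":[0,0,0],"dp":[-1,-1,0],"jaw":-1}
    - {"delta_rot":[0,0,0],"dp":[-1,-1,0],"jaw":-1}
    - {"delta_rot":[0,0,0],"dp":[-1,-1,0],"jaw":-1}
    - {"delta_rot":[0,0,0],"dp":[-1,-1,0],"jaw":-1}
    - {"delta_rot":[0,0,0],"dp":[-1,-1,0],"jaw":-1}
    - {"delta_rot":[0,0,0],"dp":[-1,-1,0],"jaw":-1}

```text
t: 3.1
tool_pos: [0.5464, 0.0069, 0.4025]
orientation: [2.518, -1.878, -0.0]
ft_force: [-0.1, -0.4, -0.5]
grip_width: 0.0009
```

Request:
move_arm:
  deltas:
    - {"delta_rot":[0,0,10],"dp":[-1,-1,0],"jaw":-1}
    - {"delta_rot":[0,0,10],"dp":[0,0,0],"jaw":-1}
    - {"delta_rot":[0,0,10],"dp":[0,0,0],"jaw":-1}
    - {"delta_rot":[0,0,5],"dp":[0,0,0],"jaw":-1}
    - {"delta_rot":[0,0,0],"dp":[0,0,0],"jaw":-1}
    - {"delta_rot":[0,0,0],"dp":[0,0,0],"jaw":-1}

```text
t: 3.85
tool_pos: [0.5628, 0.0368, 0.4026]
orientation: [1.839, -2.547, -0.0]
ft_force: [-0.3, 0.6, -0.3]
grip_width: 0.0003
```

```bash
python3 - <<'E'
from h import *
from rig import status,get_image
s=status.observe(); T=C+.009*Y; T[2]=.23
print(s); R,d,rv=plan(s,T,Y); print(R.round(3),d,rv)
for n in("scene","top"):
    g=get_image(n); np.savez(n+"1.npz",**g)
    cv2.imwrite(f"pics/{n}1.png",g["frame"][:,:,::-1])
E
```

```text
{'t': 3.85, 'joint_pos': array([ 2.00184510e-02, -1.34238173e-01,  1.53029125e+00,  2.19234322e-05,
        1.74578701e+00,  1.91082000e+00]), 'qvel': array([-0.00123661, -0.00048746, -0.00061485,  0.00204365,  0.00186981,
        0.00591929]), 'joint_efforts': array([ 3.98965634e-02, -5.13244843e+01, -6.27013493e+01, -1.09429125e-02,
       -7.79864076e-02,  6.94860751e-02]), 'tool_pos': array([0.56280385, 0.03677779, 0.40258942]), 'orientation': array([ 1.83903784e+00, -2.54682999e+00, -2.49052214e-04]), 'ft_force': array([-0.29039807,  0.63764741, -0.34127842]), 'wrist_torque': array([0.01081046, 0.05165166, 0.03596098]), 'grip_width': 0.00034044656947885833}
[[-0.315 -0.949 -0.   ]
 [-0.949  0.315  0.   ]
 [ 0.     0.    -1.   ]] [-0.26523985  0.08390929  6.90358057] [ 0.01377274 -0.00358187  0.16526984]
```

```bash
python3 - <<'E'
import cv2,numpy as np
s=cv2.imread("pics/scene1.png")[100:240,260:400]
cv2.imwrite("pics/s1_z.png",cv2.resize(s,None,fx=4,fy=4,interpolation=cv2.INTER_CUBIC))
E
```

```text
(no output)
```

View pics/s1_z.png

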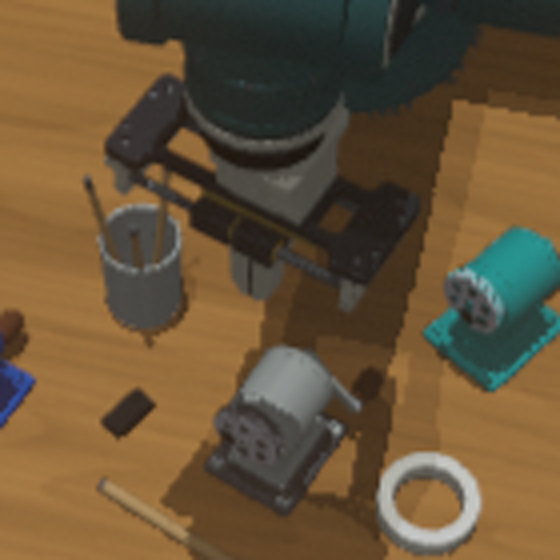

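Request:
move_arm:
  deltas:
    - {"delta_rot":[0,0,0],"dp":[-0.26,0.08,1],"jaw":-1}
    - {"delta_rot":[0,0,0],"dp":[0,0,1],"jaw":-1}
    - {"delta_rot":[0,0,0],"dp":[0,0,1],"jaw":-1}
    - {"delta_rot":[0,0,0],"dp":[0,0,1],"jaw":-1}
    - {"delta_rot":[0,0,0],"dp":[0,0,1],"jaw":-1}
    - {"delta_rot":[0,0,0],"dp":[0,0,1],"jaw":-1}
    - {"delta_rot":[0,0,0],"dp":[0,0,0.7],"jaw":-1}
    - {"delta_rot":[0,0,0],"dp":[0,0,0.3],"jaw":-1}
    - {"delta_rot":[0,0,0],"dp":[0,0,0],"jaw":-1}
    - {"delta_rot":[0,0,0],"dp":[0,0,0],"jaw":-1}

```text
t: 5.2
tool_pos: [0.5633, 0.0436, 0.2287]
orientation: [-1.836, 2.548, -0.001]
ft_force: [-1.1, 0.1, 0.3]
grip_width: 0.0008
```

```bash
python3 - <<'E'
from h import *
from rig import status,get_image
s=status.observe(); print(s["tool_pos"],s["ft_force"],(s["tool_pos"]-C)@X,(s["tool_pos"]-C)@Y)
for n,(u,v) in {"scene":(270,130),"top":(270,140)}.items():
    g=get_image(n); np.savez(n+"2.npz",**g)
    cv2.imwrite(f"pics/{n}2.png",cv2.resize(g["frame"][v:v+100,u:u+110,::-1],None,fx=6,fy=6,interpolation=cv2.INTER_CUBIC))
E
```

```text
[0.56327331 0.04361328 0.2287161 ] [-1.0825895   0.05120846  0.28486827] 0.00043458455555583784 0.009017149043022534
```

View pics/scene2.png

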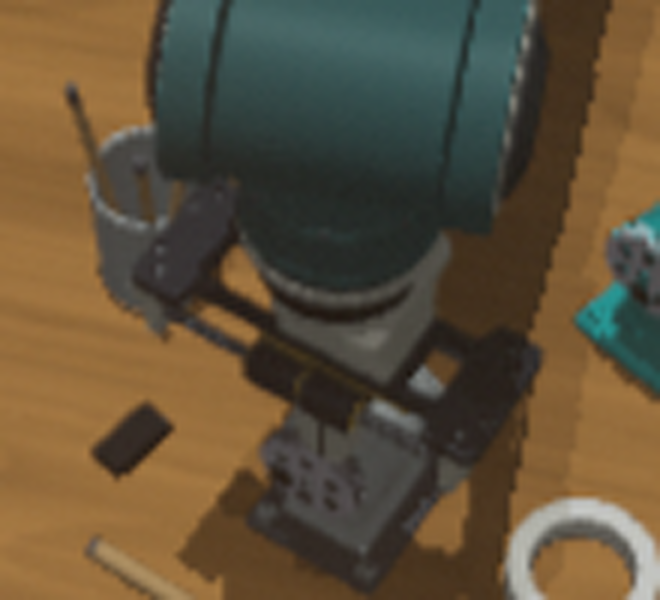

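```bash
python3 - <<'E'
from h import *
g=np.load("top0.npz")
for u,v,z in((375,245,.095),(362,233,.17),(390,243,.17),(376,258,.095)):
    p=ray(g,u,v,z); print(p.round(3),((p-C)@X).round(3),((p-C)@Y).round(3))
E
```

```text
[ 0.389 -0.101  0.095] -0.119 -0.183
[ 0.415 -0.062  0.17 ] -0.106 -0.138
[ 0.389 -0.131  0.17 ] -0.109 -0.212
[ 0.354 -0.102  0.095] -0.151 -0.196
```

Request:
move_arm:
  deltas:
    - {"delta_rot":[0,0,0],"dp":[0,0,0.36],"jaw":-1}
    - {"delta_rot":[0,0,0],"dp":[0,0,0],"jaw":-1}

```text
t: 5.55
tool_pos: [0.5627, 0.0436, 0.2178]
orientation: [1.836, -2.548, -0.001]
ft_force: [0.4, -0.1, 0.2]
grip_width: 0.0006
```

Request:
move_arm:
  deltas:
    - {"delta_rot":[0,0,0],"dp":[0,0,0.04],"jaw":-1}
    - {"delta_rot":[0,0,0],"dp":[0,0,0],"jaw":-1}

```text
t: 5.8
tool_pos: [0.563, 0.0436, 0.2177]
orientation: [1.836, -2.549, -0.0]
ft_force: [-0.4, -0.3, 0.0]
grip_width: 0.0001
```

Request:
move_arm:
  deltas:
    - {"delta_rot":[0,0,0],"dp":[0,0,0.03],"jaw":-1}
    - {"delta_rot":[0,0,0],"dp":[0,0,0],"jaw":-1}

```text
t: 6.05
tool_pos: [0.563, 0.0436, 0.217]
orientation: [-1.836, 2.549, 0.0]
ft_force: [0.3, -0.0, -0.7]
grip_width: 0.0006
```

Request:
move_arm:
  deltas:
    - {"delta_rot":[0,0,0],"dp":[0,0,0.02],"jaw":-1}
    - {"delta_rot":[0,0,0],"dp":[0,0,0],"jaw":-1}

```text
t: 6.3
tool_pos: [0.563, 0.0436, 0.2167]
orientation: [-1.836, 2.549, -0.0]
ft_force: [-0.2, -0.2, 3.0]
grip_width: 0.0004
```

Request:
move_arm:
  deltas:
    - {"delta_rot":[0,0,0],"dp":[0,0,0.02],"jaw":-1}
    - {"delta_rot":[0,0,0],"dp":[0,0,0],"jaw":-1}

```text
t: 6.55
tool_pos: [0.5631, 0.0437, 0.2165]
orientation: [-1.836, 2.548, -0.0]
ft_force: [-1.0, 1.7, 6.7]
grip_width: 0.0005
```

Request:
move_arm:
  deltas:
    - {"delta_rot":[0,0,0],"dp":[0.08,0,0],"jaw":-1}
    - {"delta_rot":[0,0,0],"dp":[0.08,0,0],"jaw":-1}
    - {"delta_rot":[0,0,0],"dp":[0.08,0,0],"jaw":-1}

```text
t: 6.92
tool_pos: [0.5613, 0.0382, 0.2171]
orientation: [-1.836, 2.547, -0.0]
ft_force: [-2.6, 3.8, 10.8]
grip_width: 0.0005
```

```bash
python3 - <<'E'
from h import *
from rig import status,get_image
s=status.observe(); print(s["tool_pos"],s["ft_force"],s["ft_force"]@Y,(s["tool_pos"]-C)@X,(s["tool_pos"]-C)@Y)
face(get_image("scene"),"pics/face3.png")
E
```

```text
[0.56128693 0.03818975 0.2170793 ] [-2.57701271  3.7506822  10.77072785] 2.7391625207874992 0.0002717595631750552 0.0032436005037271
```

View pics/face3.png

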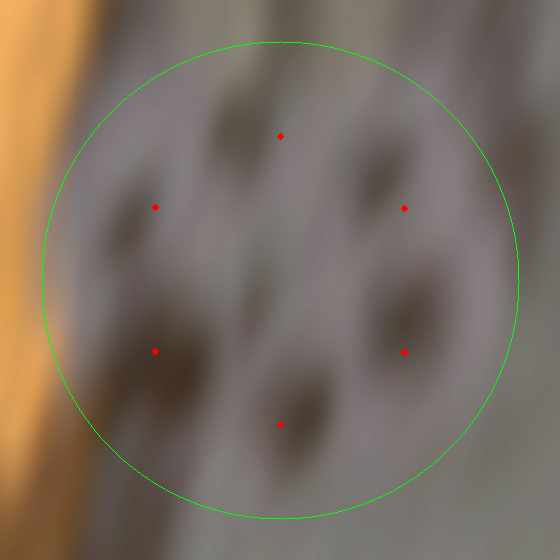

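Request:
move_arm:
  deltas:
    - {"delta_rot":[0,0,0],"dp":[0.08,0,0],"jaw":-1}
    - {"delta_rot":[0,0,0],"dp":[0.08,0,0],"jaw":-1}
    - {"delta_rot":[0,0,0],"dp":[0.08,0,0],"jaw":-1}

```text
t: 7.35
tool_pos: [0.5594, 0.0324, 0.2171]
orientation: [-1.836, 2.548, -0.001]
ft_force: [-2.6, 1.5, 10.7]
grip_width: 0.0003
```

Request:
move_arm:
  deltas:
    - {"delta_rot":[0,0,0],"dp":[0.08,0,0],"jaw":-1}
    - {"delta_rot":[0,0,0],"dp":[0.08,0,0.0],"jaw":-1}
    - {"delta_rot":[0,0,0],"dp":[0.08,0,0.0],"jaw":-1}

```text
t: 7.72
tool_pos: [0.5574, 0.0265, 0.2168]
orientation: [-1.836, 2.548, -0.001]
ft_force: [-2.3, 0.3, 7.9]
grip_width: 0.0005
```

```bash
python3 - <<'E'
from h import *
from rig import status,get_image
s=status.observe(); print(s["tool_pos"],s["ft_force"],s["ft_force"]@Y,(s["tool_pos"]-C)@X,(s["tool_pos"]-C)@Y)
face(get_image("scene"),"pics/face4.png")
E
```

```text
[0.55737966 0.02649726 0.21680993] [-2.30426331  0.26981086  7.85014347] -0.4752854542278554 0.00027649100170776714 -0.009084462673008201
```

View pics/face4.png

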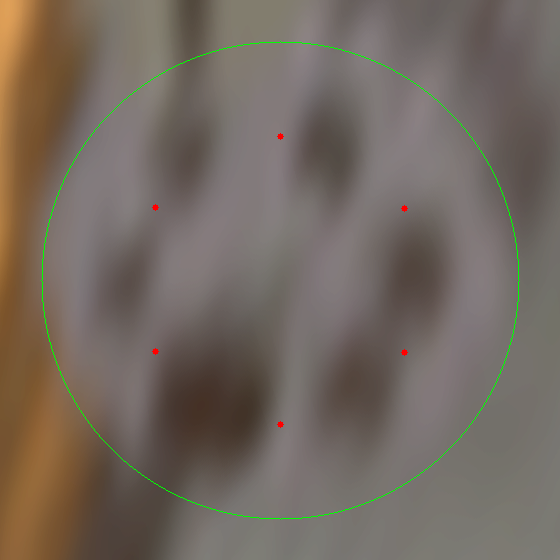

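Request:
move_arm:
  deltas:
    - {"delta_rot":[0,0,0],"dp":[0.08,0,0.01],"jaw":-1}
    - {"delta_rot":[0,0,0],"dp":[0.08,0,0.01],"jaw":-1}
    - {"delta_rot":[0,0,0],"dp":[0.08,0,0.01],"jaw":-1}
    - {"delta_rot":[0,0,0],"dp":[0.08,0,0],"jaw":-1}

```text
t: 8.28
tool_pos: [0.5547, 0.0188, 0.2151]
orientation: [1.836, -2.549, -0.0]
ft_force: [0.2, -1.1, -0.6]
grip_width: 0.0005
```

Request:
move_arm:
  deltas:
    - {"delta_rot":[0,0,0],"dp":[0,0,-0.4],"jaw":-1}
    - {"delta_rot":[0,0,0],"dp":[0,0,-1],"jaw":-1}
    - {"delta_rot":[0,0,0],"dp":[0,0,-1],"jaw":-1}
    - {"delta_rot":[0,0,0],"dp":[0,0,-1],"jaw":-1}
    - {"delta_rot":[0,0,0],"dp":[0,0,-1],"jaw":-1}
    - {"delta_rot":[0,0,0],"dp":[0,0,-1],"jaw":-1}
    - {"delta_rot":[0,0,0],"dp":[0,0,-1],"jaw":-1}
    - {"delta_rot":[0,0,0],"dp":[0,0,0],"jaw":-1}
    - {"delta_rot":[0,0,0],"dp":[0,0,0],"jaw":-1}

```text
t: 9.4
tool_pos: [0.5547, 0.019, 0.3745]
orientation: [1.836, -2.548, -0.001]
ft_force: [-0.4, 0.4, -1.1]
grip_width: 0.0003
```

```bash
python3 - <<'E'
from h import *
from rig import status,get_image
s=status.observe(); print(s["tool_pos"],s["ft_force"],abs(s["qvel"]).max())
g=get_image("scene"); face(g,"pics/face5.png"); cv2.imwrite("pics/scene5.png",g["frame"][:,:,::-1])
E
```

```text
[0.55465223 0.01899874 0.37448223] [-0.41275115  0.38744819 -1.10141533] 0.011712555206465263
```

View pics/face5.png

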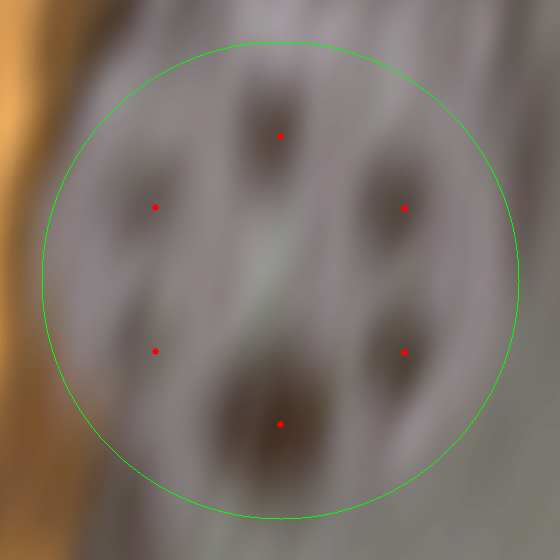

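View pics/scene5.png

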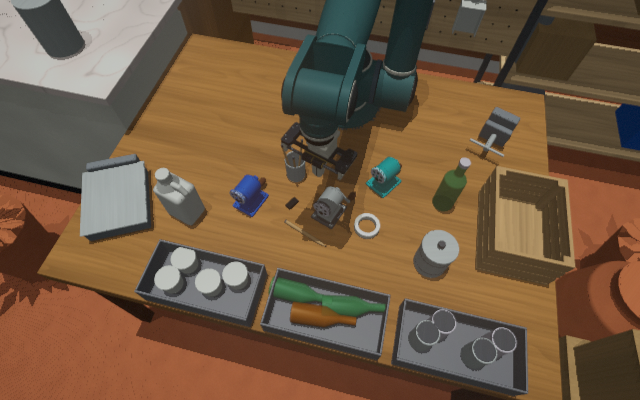

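The rectified dial shows the largest hole at the bottom, at about (270,425) against the feed point at (280,425). The other holes sit on their clicks. In the scene view the finger is well clear of the dial and nothing else has moved.

```bash
python3 -c "
from rig import sign_off; print(sign_off())"
```

```text
the job is handed in; nothing more can be done
None
```

The dial is turned and the job is handed in: the largest hole has clicked in at the bottom, at the feed point. It started one click short, at the lower left as seen facing the dial.

- **Move:** With the gripper shut, I pressed the fingertips lightly on the rim top. The highest wrist force I read was about 11 N. I stroked about 26 mm toward the sharpener's -y; the dial passed half-way and fell into the next click. I then lifted the finger straight up about 16 cm.
- **Last checks:** The rectified dial picture puts the hole about 1 mm from the feed point, as close as the blurry picture allows. The arm was still, and the wrist force was about 1 N, which is its usual noise when touching nothing. By eye, the crank and the other things on the bench look unmoved in the scene picture; I did not measure them.
- **Failed or disagreeing checks:** None. I had no direct reading of the dial's angle or speed, and judged both from the picture.

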